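Take the desk fan apart for cleaning

ROBOT

A 6-joint arm with a two-finger parallel gripper is mounted at the origin on the work surface. World frame = base frame: x ahead of the robot, y to its left, z up, the work surface at z = 0. Lengths are in m, angles in rad, forces in N, time in s.
With the tool pointing down it reaches from about 0.375 to 0.925 m from the base axis. Payload 5.7 kg.
Tool frame: the origin (TCP) lies midway between the tips of the shut fingers; the grasp point (between the pads) lies 19 mm behind it (env.tcp_to_grasp is the distance from the TCP to the grasp point, in m); z points along the fingers, y is the line along which they close (so a half turn about z gives the same grasp; the last joint's range is limited). The gripper opens to 85 mm and grips with 20 to 120 N. Pads are 22 mm wide; open, the fingers measure 114 mm over their backs; the gripper's body (76 mm by 85 mm) begins 54 mm behind the grasp point. The pads swing forward as they close: fully open they stand 13 mm farther back than shut.
Start: joints at [-1.24, 0.359, 1.51, -0, 1.272, -0.115], TCP at [0.259, -0.541, 0.231] pointing down, gripper open.
Joint ranges: [-2.97, 2.97], [-1.01, 2.36], [0.21, 2.38], [-0.96, 4.11], [0.2, 2.71], [-2.98, 2.98]. Speed limits (rad/s): [2.39, 2.39, 3.14, 3.14, 3.14, 3.14].

INTERFACE

Orientations are given as a unit quaternion [x, y, z, w].
In Python, from rig import state, read_camera, env gives the robot as it stands.
- The arm moves only by the tool carry_out, never from a script. Its argument "increments" is a list of rows, each an object of numbers: "dx", "dy", "dz": the shift along the tool's x, y, z in cm; "rx", "ry", "rz": the turn, a rotation vector about the tool's x, y, z in degrees. In form: [{"dx": .., "dy": .., "dz": .., "rx": .., "ry": .., "rz": ..}, ...]. A call has 1 to 20 rows; each row shifts and turns the commanded pose from where the row before left it, along the tool's axes as they then stand; what a row does not reach is not made up. A row lasts 1/12 s, in which the tool goes at most 41.7 mm and 7.16 degrees, less where a joint would pass 70% of its speed; a pose out of reach is approached as far as the arm can. A call with a gripper value outside its range is refused whole. "hand" is the opening, from 0 (shut) to 1 (fully open), set as the call begins (left out, the last holds). The fingers move at their own pace and stop on an object; the grip force is fixed at half the most. Time passes only in rows, so rows that do not move let the fingers close. It gives the time, the measured TCP pose, the force, the opening and the grip force at its end, in the units of the state.
- state(): the state, without advancing time (a new reading comes with each control period).
- read_camera(name): name is "scene" or "top" or "wrist"; returns a dict with "frame" (480x640x3 uint8, red, green, blue), "fx", "fy", "cx", "cy" (pixels), "extrinsics" (4x4, takes a point from camera to world coordinates). Camera axes: x right, y down, z forward; pixel columns grow to the right and rows downward; lengths in m; the calibration is good to about 2 mm. A picture is of the moment at which its call begins. There is no depth.
- env.job_done(): hands the job in; it is judged then, once.
The state is a dict: "clock": time; "q": joint angles; "joint_vel": joint speeds; "tau": joint torques, N m; "position": TCP position; "ee_rot": TCP orientation; "contact_force": force on the tool from outside, world axes, zero at the start; "moment": the same for the moment, N m; "width": opening from 0.0 (shut) to 1.0 (fully open); "grasp_force": force on a finger pad.
Only numpy, scipy, OpenCV 4.12 (cv2) and the standard library are available. Lean on these libraries where they do the work, as an engineer would, in place of code of your own. Each camera call takes 0.05 s, during which the arm holds its last target. There are 200 camera calls.

TASK

The desk fan needs dusting: switch its speed knob fully off first, then lift off the front guard and lay it the same way up, wholly on the square cork mat near its middle. After that pull the impeller off its spindle and stand it on its hub in the middle of the round coaster. Set both parts down gently rather than dropping them, let go of them, and leave the jar, ashtray and spoon where they are.

Things in the scene. Friction and masses are not known exactly. Their poses are not given: they have to be found in the camera images.
- fan: White plastic desk fan, fixed, head facing up. Origin on the table under the head's vertical axis; z up; a control pod (70 x 80 mm, top 55 mm up) with the speed knob stands 150 mm from the axis on the fan's -x side, facing the robot. Round cage 152 mm across outside, 146 inside, rim 120 mm above the table. Motor top 70 mm above the table, 60 mm across; a spindle 10 mm thick rises 28 mm more.
- speed (a joint): Angle of the speed knob, rad: 0 = off (end stop), up to 2; it grows clockwise seen from above, so off is reached by turning counter-clockwise until it stops. At off the knob's grip bar lies along the fan's x axis, in line with the fan's centre. Light friction, 0.03 N m; stays where left.
- speed_grip (a point): Point on the knob's vertical axis at the height to grip; 92 mm above the table. The grip is an upright grey bar 42 mm long, 14 mm thick, from 69 to 99 mm above the table, on a round base. The point turns with the knob: its x axis runs along the bar, z up.
- guard: Front guard: white round grille, 164 mm across, about 110 g, fitted loosely over the cage rim. Origin at the centre of the skirt's lower edge, z up. Skirt 16 mm high, 12 spokes 12 to 16 mm above the origin, centre boss 44 mm across with its top at 44 mm (28 mm free to grip). On the fan its origin is 108 mm above the table; it lifts straight up, free after 12 mm.
- impeller: Grey impeller under the guard, about 90 g: five blades 126 mm across around a round hub 40 mm across, 46 mm high. Origin at the centre of the hub's underside, z up. Blades 3 to 21 mm above the origin; hub free to grip from 22 to 46 mm. A blind bore (15 mm wide) sits loosely on the spindle, origin 70 mm above the table; lifts straight up, clear of the spindle after 28 mm, of the cage after 50.
- mat: Square cork mat, 220 by 220 mm, 4 mm thick, fixed to the table, to one side of the fan. Origin at the centre of its underside.
- coaster: Round orange silicone coaster, 110 mm across, 6 mm thick, flat, fixed to the table, on the fan's other side. Origin at the centre of its underside.
- jar: Bystander: empty glass sugar jar with its clip lid shut, 90 mm across, 125 mm high, beyond the fan. Origin at the centre of its underside.
- ashtray: Bystander: white ceramic ashtray, 110 mm across, 30 mm high, beyond the fan. Origin at the centre of its underside.
- spoon: Bystander: steel spoon 170 mm long, lying beyond the fan along its own x axis.
Not all that is in view belongs to the job. Leave any green look-alike of the guard alone.

How it is judged:
On the way, in this order (a step that is already met when the one before it is completed fails the run):
1. the speed knob is turned off while the guard is still on (value of joint speed below 0.12 rad and distance between guard and impeller below 0.06 m), for 0.2 s.
2. the guard lies on the cork mat, let go, the impeller still on its spindle (value of joint speed below 0.12 rad and horizontal distance between guard and mat below 0.04 m and height (world z) of guard below 0.01 m and angle between guard's own z axis and vertical below 0.08 rad and linear speed of guard below 0.03 m/s and contact force between the fingers and guard below 0.1 N and horizontal distance between impeller and fan below 0.02 m), for 0.2 s.
3. the impeller stands on the coaster, let go (horizontal distance between impeller and coaster below 0.03 m and height (world z) of impeller below 0.012 m and angle between impeller's own z axis and vertical below 0.1 rad and linear speed of impeller below 0.03 m/s and contact force between the fingers and impeller below 0.1 N), for 0.2 s.
At the end, for the whole second after the job is handed in: The knob is within 0.12 rad of off; the guard lies right way up (within 0.08 rad) and at rest on the mat, its centre within 40 mm of the mat's centre; the impeller stands upright (within 0.1 rad) and at rest on its hub on the coaster, its centre within 30 mm of the coaster's; both are let go (all of step 3 and value of joint speed below 0.12 rad and horizontal distance between guard and mat below 0.04 m and height (world z) of guard below 0.01 m and angle between guard's own z axis and vertical below 0.08 rad and linear speed of guard below 0.03 m/s and contact force between the fingers and guard below 0.1 N); the robot touches nothing.
It fails at once if a bystander (jar) is moved more than 30 mm (distance of jar from where it was at the start of the episode above 0.03 m).
It fails at once if a bystander (ashtray) is moved more than 30 mm (distance of ashtray from where it was at the start of the episode above 0.03 m).
It fails at once if a bystander (spoon) is moved more than 30 mm (distance of spoon from where it was at the start of the episode above 0.03 m).
It fails at once if the guard is dropped or flung (faster than 0.7 m/s, out of the fingers) (linear speed of guard above 0.7 m/s and contact force between the fingers and guard below 0.05 N).
It fails at once if the impeller is dropped or flung (faster than 0.7 m/s, out of the fingers) (linear speed of impeller above 0.7 m/s and contact force between the fingers and impeller below 0.05 N).
It also fails if it takes over 59 s, if anything falls off the work surface, if the arm or the gripper's body presses on something with over 40 N, if the wrist force passes 120 N, or if a joint passes its speed limit or range.

## Working session

There is one attempt and no reset: what is moved stays moved. The work goes in short steps, Python scripts to look and compute and a tool call to move; the robot and the scene stay as the last step left them, time stands still between calls to the robot, and variables do not carry over. Pictures are saved under pics/ and viewed, at most 10 in all, crops included, and the job is handed in when it is done.

Besides the shell and the picture viewer there is one more tool, called after "Emit:" by a JSON object that holds its "op" and its "data", one argument or row to a line. carry_out: Moves the arm, as the interface text tells. Its arguments: {"type":"object","properties":{"increments":{"type":"array","items":{"type":"object","properties":{"dx":{"type":"number"},"dy":{"type":"number"},"dz":{"type":"number"},"rx":{"type":"number"},"ry":{"type":"number"},"rz":{"type":"number"}}}},"hand":{"type":"number"}},"required":["increments"]}

```bash
mkdir -p pics; python3 - <<'E'
from rig import state, read_camera, env
import cv2,numpy as np,pickle
d={}
for n in("scene","top"):
    r=read_camera(n);d[n]=r
    cv2.imwrite(f"pics/{n}0.png",r["frame"][:,:,::-1]);print(n,r["fx"],r["fy"],r["cx"],r["cy"],np.round(r["extrinsics"],4).tolist())
pickle.dump(d,open("d0.pkl","wb"))
print(state())
E
```

```text
scene 506.8915726199429 506.8915726199429 308.5117433702148 238.05993755523414 [[-0.2469, 0.5157, -0.8204, 1.5619], [0.969, 0.1297, -0.2102, 0.1981], [-0.002, -0.8469, -0.5317, 0.7137], [0.0, 0.0, 0.0, 1.0]]
top 487.8672305213328 487.8672305213328 313.57575959480135 235.1992900394582 [[0.0233, -0.9906, 0.1348, 0.4681], [-0.9997, -0.0222, 0.0095, -0.0267], [-0.0064, -0.1349, -0.9908, 1.19], [0.0, 0.0, 0.0, 1.0]]
{'clock': 0.1, 'q': array([-1.24013574e+00,  3.59409308e-01,  1.51133652e+00, -1.88727570e-05,
        1.27250901e+00, -1.15093433e-01]), 'joint_vel': array([-8.94532470e-04, -2.53028756e-03, -1.77013248e-03,  1.35099399e-03,
        1.11365886e-03, -2.26237292e-05]), 'tau': array([-6.65495281e-04, -5.28654170e+01, -2.79348761e+01, -3.13730134e-04,
        5.05179443e-03,  3.07580171e-05]), 'position': array([ 0.25847036, -0.54078412,  0.23054705]), 'ee_rot': array([ 9.75264611e-01,  2.21039017e-01, -9.83701228e-05, -8.25302379e-04]), 'contact_force': array([-0.21444198, -0.38078426, -0.07426093]), 'moment': array([-0.00917074, -0.00115313,  0.03106481]), 'grasp_force': 0.0, 'width': 0.9981889450526182}
```

View pics/top0.png

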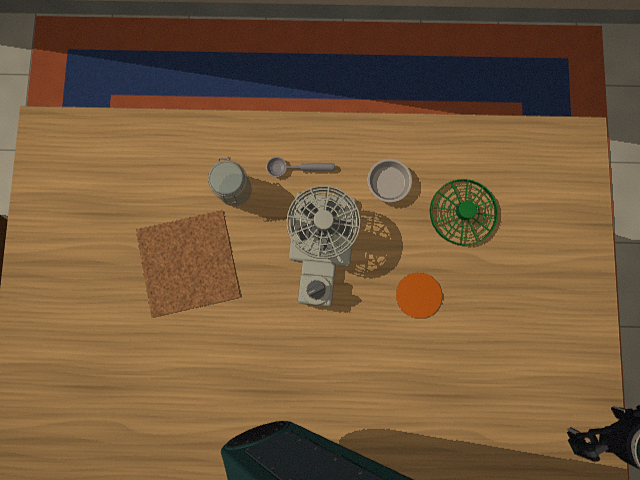

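View pics/scene0.png

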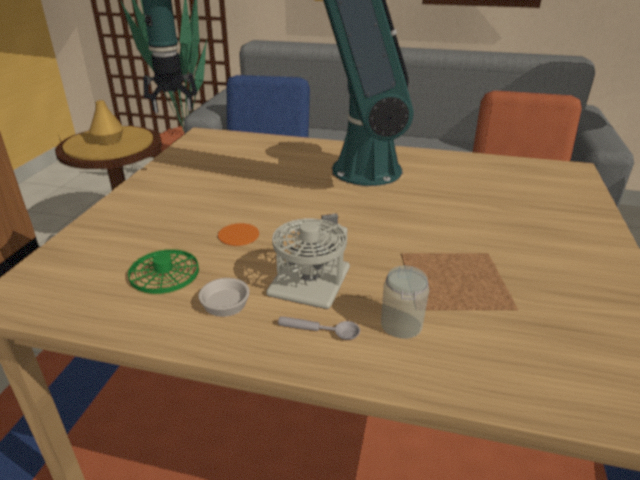

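The top view shows the guard boss near (323,219), the knob near (317,290), the mat near (189,264), the coaster near (419,295) and the green decoy at (466,210). The scene view agrees with this layout. Next I'll measure these positions.

```bash
cat > h.py <<'E'
import numpy as np,cv2
def ray(r,u,v,z):
    E=r["extrinsics"];d=E[:3,:3]@np.array([(u-r["cx"])/r["fx"],(v-r["cy"])/r["fy"],1])
    return E[:3,3]+d*(z-E[2,3])/d[2]
def proj(r,p):
    E=r["extrinsics"];c=E[:3,:3].T@(np.array(p)-E[:3,3])
    return np.array([r["fx"]*c[0]/c[2]+r["cx"],r["fy"]*c[1]/c[2]+r["cy"]])
E
python3 - <<'E'
import pickle;from h import *
d=pickle.load(open("d0.pkl","rb"));t=d["top"];f=t["frame"]
hsv=cv2.cvtColor(f,cv2.COLOR_RGB2HSV)
def big(m,x0,x1,y0,y1):
    k=np.zeros_like(m);k[y0:y1,x0:x1]=m[y0:y1,x0:x1]
    c=max(cv2.findContours(k,0,2)[0],key=cv2.contourArea);return c
def W(px,z): return np.array([ray(t,*p,z) for p in np.float64(px)])
# coaster
c=big(cv2.inRange(hsv,(5,180,120),(16,255,255)),380,460,260,330)
w=W(c[:,0],.006);(x,y),r=cv2.minEnclosingCircle(np.float32(w[:,:2]));print("coaster",x,y,r*2)
c=big(cv2.inRange(cv2.GaussianBlur(hsv,(5,5),0),(0,90,0),(14,255,190)),125,255,200,330)
w=W(c[:,0],.004);b=cv2.minAreaRect(np.float32(w[:,:2]));print("mat",b)
g=big(cv2.inRange(cv2.GaussianBlur(hsv,(3,3),0),(0,0,0),(179,50,255)),280,366,180,256)
print("grille px",cv2.boundingRect(g))
cr=f[170:320,270:380];cv2.imwrite("pics/knob0.png",cv2.resize(cr,None,fx=5,fy=5,interpolation=2)[:590*1,:,::-1][150:]) 
k=cv2.resize(f[270:312,290:345],None,fx=6,fy=6,interpolation=2)
b=cv2.resize(f[182:262,280:366],None,fx=6,fy=6,interpolation=2)
cv2.imwrite("pics/kb.png",np.hstack([cv2.copyMakeBorder(k,0,480-252,0,0,0),cv2.resize(b,(446,415))if 0 else b[:,:460]])[:,:,::-1])
E
```

```text
coaster 0.4901036322116852 -0.27099311351776123 0.1095806211233139
mat ((0.5550194382667542, 0.2906147241592407), (0.2182532548904419, 0.2186439037322998), 14.145605087280273)
grille px (290, 192, 67, 64)
```

View pics/kb.png

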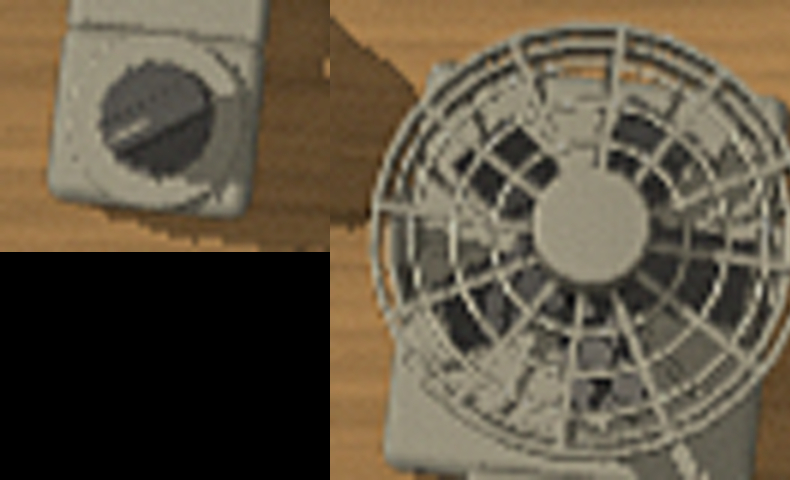

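The crop shows the boss top at pixel (323.3,220) and the knob disc at (316.2,290.3). The bar runs from lower left to upper right, about 60° clockwise from off.

```bash
python3 - <<'E'
import pickle;from h import *
d=pickle.load(open("d0.pkl","rb"));t=d["top"];s=d["scene"];f=t["frame"]
B=ray(t,323.3,220,.152);print("boss",B)
for z in(.069,.08):
  K=ray(t,316.2,290.3,z);v=B-K;print("knob",z,K,"dist",np.hypot(*v[:2]),"ang",np.degrees(np.arctan2(v[1],v[0])))
# boss in scene: bright flat disc
p=proj(s,B);print("boss in scene",p)
u,v=map(int,p);cv2.imwrite("pics/sb.png",cv2.resize(s["frame"][190:310,260:380],None,fx=5,fy=5)[:,:,::-1])
a=ray(t,308.5,294,.08);b=ray(t,325,286,.08);e=b-a;print("bar",np.degrees(np.arctan2(e[1],e[0])))
E
```

```text
boss [ 0.64276577 -0.03693365  0.152     ]
knob 0.069 [ 0.49368399 -0.02489806  0.069     ] dist 0.14956682150544034 ang -4.615563694994314
knob 0.08 [ 0.49343257 -0.02491605  0.08      ] dist 0.14981597824122256 ang -4.600969080424882
boss in scene [308.66274192 224.85092731]
bar -62.94773002947421
```

View pics/sb.png

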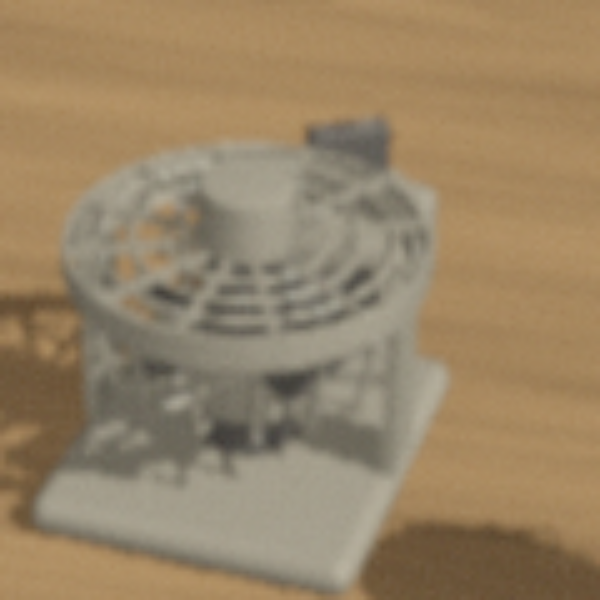

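Measurements are consistent: the knob-to-axis distance comes out at 149.7 mm, and the mat and coaster sizes match. In the scene view the boss centre is near (310.4,225.6), which fits to a few mm. I'll move over the knob now.

Emit:
{"op": "carry_out", "data": {
  "hand": 1,
  "increments": [
    {"dx": 2.71,"dy": -2.28},
    {"dx": 2.71,"dy": -2.28},
    {"dx": 2.71,"dy": -2.28},
    {"dx": 2.71,"dy": -2.28},
    {"dx": 2.71,"dy": -2.28},
    {"dx": 2.71,"dy": -2.28},
    {"dx": 2.71,"dy": -2.28},
    {"dx": 2.71,"dy": -2.28},
    {"dx": 2.71,"dy": -2.28},
    {"dx": 2.71,"dy": -2.28},
    {"dx": 2.71,"dy": -2.28},
    {"dx": 2.71,"dy": -2.28},
    {"dx": 2.71,"dy": -2.28},
    {"dx": 2.71,"dy": -2.28},
    {"dx": 2.71,"dy": -2.28},
    {"dx": 2.71,"dy": -2.28},
    {"rz": -7},
    {"rz": -7},
    {"rz": -7},
    {"rz": -7}
  ]
}}

```text
$.increments[0]: bad value
```

Emit:
{"op": "carry_out", "data": {
  "increments": [
    {"rz": -7},
    {"rz": -7},
    {"rz": -7},
    {"rz": -7},
    {"rz": -7},
    {"rz": -7},
    {"rz": -7},
    {"rz": -7},
    {"rz": -7},
    {},
    {}
  ]
}}

```text
$.increments[0]: bad value
```

```bash
cat >> h.py <<'E'
def go(s,x,y,z,yaw=None):
    from scipy.spatial.transform import Rotation as R
    M=R.from_quat(s["ee_rot"]).as_matrix();p=s["position"]
    cy=np.degrees(np.arctan2(M[1,0],M[0,0]))
    d=M.T@(np.array([x,y,z])-p)*100
    print("pos",p.round(4),"yaw",cy.round(2),"tilt",np.degrees(np.arccos(-M[2,2])).round(2),"-> d cm",d.round(2),"rz",None if yaw is None else round(cy-yaw,1))
E
python3 - <<'E'
from rig import *;from h import *;import pickle
s=state();print(s["clock"],s["q"].round(2));go(s,.4935,-.025,.078,117)
r=read_camera("wrist");pickle.dump(r,open("w1.pkl","wb"))
print(proj(r,[.4935,-.025,.099]),proj(r,[.6425,-.036,.152]))
cv2.imwrite("pics/w1.png",r["frame"][:,:,::-1])
E
```

```text
0.1 [-1.24  0.36  1.51 -0.    1.27 -0.12]
pos [ 0.2585 -0.5408  0.2305] yaw 25.54 tilt 0.1 -> d cm [ 43.44 -36.38  15.32] rz -91.5
[-481.50652508 -691.84082181] [-1294.41506568 -2709.18150382]
```

View pics/w1.png

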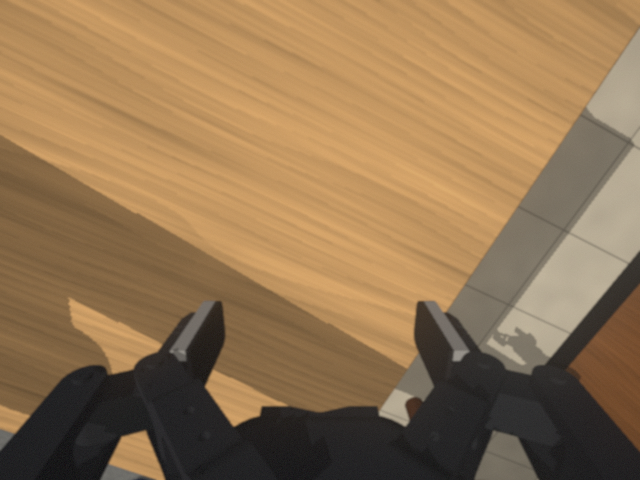

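The move was refused because every row needs all six numbers, so this wrist picture only shows bare table from the start pose. I'll resend it with full rows.

Emit:
{"op": "carry_out", "data": {
  "hand": 1,
  "increments": [
    {"dx": 2.71,"dy": -2.28,"dz": 0,"rx": 0,"ry": 0,"rz": 0},
    {"dx": 2.71,"dy": -2.28,"dz": 0,"rx": 0,"ry": 0,"rz": 0},
    {"dx": 2.71,"dy": -2.28,"dz": 0,"rx": 0,"ry": 0,"rz": 0},
    {"dx": 2.71,"dy": -2.28,"dz": 0,"rx": 0,"ry": 0,"rz": 0},
    {"dx": 2.71,"dy": -2.28,"dz": 0,"rx": 0,"ry": 0,"rz": 0},
    {"dx": 2.71,"dy": -2.28,"dz": 0,"rx": 0,"ry": 0,"rz": 0},
    {"dx": 2.71,"dy": -2.28,"dz": 0,"rx": 0,"ry": 0,"rz": 0},
    {"dx": 2.71,"dy": -2.28,"dz": 0,"rx": 0,"ry": 0,"rz": 0},
    {"dx": 2.71,"dy": -2.28,"dz": 0,"rx": 0,"ry": 0,"rz": 0},
    {"dx": 2.71,"dy": -2.28,"dz": 0,"rx": 0,"ry": 0,"rz": 0},
    {"dx": 2.71,"dy": -2.28,"dz": 0,"rx": 0,"ry": 0,"rz": 0},
    {"dx": 2.71,"dy": -2.28,"dz": 0,"rx": 0,"ry": 0,"rz": 0},
    {"dx": 2.71,"dy": -2.28,"dz": 0,"rx": 0,"ry": 0,"rz": 0},
    {"dx": 2.71,"dy": -2.28,"dz": 0,"rx": 0,"ry": 0,"rz": 0},
    {"dx": 2.71,"dy": -2.28,"dz": 0,"rx": 0,"ry": 0,"rz": 0},
    {"dx": 2.71,"dy": -2.28,"dz": 0,"rx": 0,"ry": 0,"rz": 0},
    {"dx": 0,"dy": 0,"dz": 0,"rx": 0,"ry": 0,"rz": -7},
    {"dx": 0,"dy": 0,"dz": 0,"rx": 0,"ry": 0,"rz": -7},
    {"dx": 0,"dy": 0,"dz": 0,"rx": 0,"ry": 0,"rz": -7},
    {"dx": 0,"dy": 0,"dz": 0,"rx": 0,"ry": 0,"rz": -7}
  ]
}}

```text
clock: 1.82
position: [0.4924, -0.0247, 0.231]
ee_rot: [0.891, 0.454, -0.0, -0.0]
contact_force: [0.2, -0.0, -0.6]
width: 1.0
grasp_force: 0.0
```

Emit:
{"op": "carry_out", "data": {
  "increments": [
    {"dx": 0,"dy": 0,"dz": 0,"rx": 0,"ry": 0,"rz": -7},
    {"dx": 0,"dy": 0,"dz": 0,"rx": 0,"ry": 0,"rz": -7},
    {"dx": 0,"dy": 0,"dz": 0,"rx": 0,"ry": 0,"rz": -7},
    {"dx": 0,"dy": 0,"dz": 0,"rx": 0,"ry": 0,"rz": -7},
    {"dx": 0,"dy": 0,"dz": 0,"rx": 0,"ry": 0,"rz": -7},
    {"dx": 0,"dy": 0,"dz": 0,"rx": 0,"ry": 0,"rz": -7},
    {"dx": 0,"dy": 0,"dz": 0,"rx": 0,"ry": 0,"rz": -7},
    {"dx": 0,"dy": 0,"dz": 0,"rx": 0,"ry": 0,"rz": -7},
    {"dx": 0,"dy": 0,"dz": 0,"rx": 0,"ry": 0,"rz": -7},
    {"dx": 0,"dy": 0,"dz": 0,"rx": 0,"ry": 0,"rz": 0},
    {"dx": 0,"dy": 0,"dz": 0,"rx": 0,"ry": 0,"rz": 0}
  ]
}}

```text
clock: 2.73
position: [0.4924, -0.0252, 0.2311]
ee_rot: [0.527, 0.85, -0.0, -0.0]
contact_force: [0.0, -0.1, -0.7]
width: 1.001
grasp_force: 0.0
```

```bash
python3 - <<'E'
from rig import *;from h import *;import pickle
s=state();print(s["clock"],s["q"].round(2));go(s,.4935,-.025,.078,117)
r=read_camera("wrist");pickle.dump(r,open("w1.pkl","wb"))
print(proj(r,[.4935,-.025,.099]),proj(r,[.6425,-.036,.152]),r["fx"],r["extrinsics"][:3,3])
cv2.imwrite("pics/w2.png",r["frame"][:,:,::-1])
E
```

```text
2.7333 [-0.19  0.2   1.73  0.    1.2  -0.65]
pos [ 0.4924 -0.0252  0.2311] yaw 116.33 tilt 0.03 -> d cm [-0.04  0.11 15.31] rz -0.7
[320.80319112 227.11374361] [484.86233421 339.11928778] 330.6511996310293 [0.45694817 0.04618399 0.37399401]
```

View pics/w2.png

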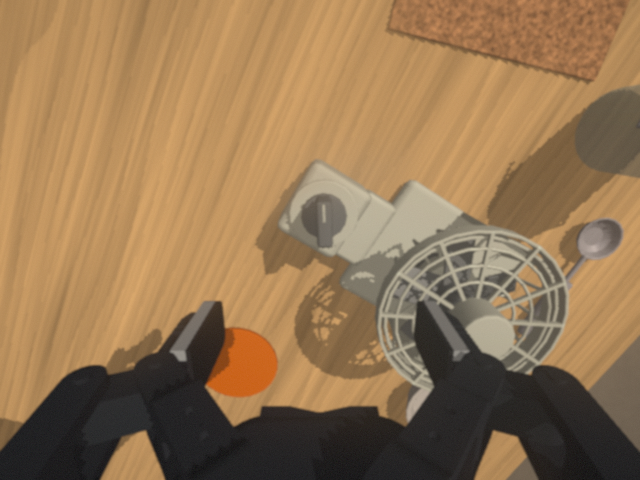

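The grip bar is centred at about (323,222), upright in the image and so along tool x. The boss top is near (488,334). I'll descend, grip and turn counter-clockwise.

Emit:
{"op": "carry_out", "data": {
  "increments": [
    {"dx": 0,"dy": 0.1,"dz": 2.5,"rx": 0,"ry": 0,"rz": 0},
    {"dx": 0,"dy": 0,"dz": 2.5,"rx": 0,"ry": 0,"rz": 0},
    {"dx": 0,"dy": 0,"dz": 2.5,"rx": 0,"ry": 0,"rz": 0},
    {"dx": 0,"dy": 0,"dz": 2.5,"rx": 0,"ry": 0,"rz": 0},
    {"dx": 0,"dy": 0,"dz": 2.5,"rx": 0,"ry": 0,"rz": 0},
    {"dx": 0,"dy": 0,"dz": 2.5,"rx": 0,"ry": 0,"rz": 0},
    {"dx": 0,"dy": 0,"dz": 0.3,"rx": 0,"ry": 0,"rz": 0},
    {"dx": 0,"dy": 0,"dz": 0,"rx": 0,"ry": 0,"rz": 0}
  ]
}}

```text
clock: 3.45
position: [0.4921, -0.0245, 0.0772]
ee_rot: [0.527, 0.85, -0.001, -0.002]
contact_force: [1.0, -0.4, 0.3]
width: 1.0
grasp_force: 0.0
```

Emit:
{"op": "carry_out", "data": {
  "hand": 0,
  "increments": [
    {"dx": 0,"dy": 0,"dz": 0,"rx": 0,"ry": 0,"rz": 0},
    {"dx": 0,"dy": 0,"dz": 0,"rx": 0,"ry": 0,"rz": 0},
    {"dx": 0,"dy": 0,"dz": 0,"rx": 0,"ry": 0,"rz": 0},
    {"dx": 0,"dy": 0,"dz": 0,"rx": 0,"ry": 0,"rz": 0},
    {"dx": 0,"dy": 0,"dz": 0,"rx": 0,"ry": 0,"rz": 0},
    {"dx": 0,"dy": 0,"dz": 0,"rx": 0,"ry": 0,"rz": 0},
    {"dx": 0,"dy": 0,"dz": 0,"rx": 0,"ry": 0,"rz": 0},
    {"dx": 0,"dy": 0,"dz": 0,"rx": 0,"ry": 0,"rz": 0}
  ]
}}

```text
clock: 4.12
position: [0.4963, -0.0243, 0.0795]
ee_rot: [0.526, 0.85, 0.002, 0.002]
contact_force: [4.0, 5.2, 4.4]
width: 0.15
grasp_force: 60.4
```

```bash
python3 - <<'E'
from rig import *;from h import *;import pickle
s=state();print(s["clock"],s["q"].round(2),s["width"],s["grasp_force"],s["moment"].round(2),s["contact_force"].round(1));go(s,.4935,-.025,.078,175.4)
r=pickle.load(open("w1.pkl","rb"));print("boss",ray(r,488,334,.152),"knob",ray(r,322.5,210,.099))
E
```

```text
4.1167 [-0.19  0.41  1.9   0.    0.83 -0.65] 0.14956245541954458 60.44671654701233 [ 0.65 -0.56 -0.01] [4.  5.2 4.4]
pos [ 0.4963 -0.0243  0.0795] yaw 116.49 tilt 0.32 -> d cm [ 0.06 -0.29  0.15] rz -58.9
boss [ 0.64196509 -0.0310519   0.152     ] knob [ 0.48804029 -0.01077948  0.099     ]
```

Emit:
{"op": "carry_out", "data": {
  "increments": [
    {"dx": 0,"dy": 0.4,"dz": 0,"rx": 0,"ry": 0,"rz": 0},
    {"dx": 0,"dy": 0,"dz": 0,"rx": 0,"ry": 0,"rz": -6},
    {"dx": 0,"dy": 0,"dz": 0,"rx": 0,"ry": 0,"rz": -6},
    {"dx": 0,"dy": 0,"dz": 0,"rx": 0,"ry": 0,"rz": -6},
    {"dx": 0,"dy": 0,"dz": 0,"rx": 0,"ry": 0,"rz": -6},
    {"dx": 0,"dy": 0,"dz": 0,"rx": 0,"ry": 0,"rz": -6},
    {"dx": 0,"dy": 0,"dz": 0,"rx": 0,"ry": 0,"rz": -6},
    {"dx": 0,"dy": 0,"dz": 0,"rx": 0,"ry": 0,"rz": -6},
    {"dx": 0,"dy": 0,"dz": 0,"rx": 0,"ry": 0,"rz": -6},
    {"dx": 0,"dy": 0,"dz": 0,"rx": 0,"ry": 0,"rz": -6},
    {"dx": 0,"dy": 0,"dz": 0,"rx": 0,"ry": 0,"rz": -5},
    {"dx": 0,"dy": 0,"dz": 0,"rx": 0,"ry": 0,"rz": 0},
    {"dx": 0,"dy": 0,"dz": 0,"rx": 0,"ry": 0,"rz": 0}
  ]
}}

```text
clock: 5.2
position: [0.4979, -0.0223, 0.0795]
ee_rot: [0.039, 0.999, 0.001, 0.001]
contact_force: [-0.8, 4.7, 10.2]
width: 0.146
grasp_force: 61.4
```

```bash
python3 - <<'E'
from rig import *;from h import *
s=state();print(s["clock"],s["q"].round(2),s["width"],s["grasp_force"],s["moment"].round(2),s["contact_force"].round(1));go(s,.4935,-.025,.078,177.4)
E
```

```text
5.2 [-0.18  0.41  1.89  0.    0.84 -1.68] 0.145518304565859 61.3814914226532 [ 0.55  0.1  -0.22] [-0.8  4.7 10.2]
pos [ 0.4979 -0.0223  0.0795] yaw 175.49 tilt 0.13 -> d cm [ 0.42 -0.3   0.15] rz -1.9
```

Emit:
{"op": "carry_out", "data": {
  "increments": [
    {"dx": 0,"dy": 0,"dz": 0,"rx": 0,"ry": 0,"rz": -1.5},
    {"dx": 0,"dy": 0,"dz": 0,"rx": 0,"ry": 0,"rz": -1.5},
    {"dx": 0,"dy": 0,"dz": 0,"rx": 0,"ry": 0,"rz": 0},
    {"dx": 0,"dy": 0,"dz": 0,"rx": 0,"ry": 0,"rz": 0}
  ]
}}

```text
clock: 5.53
position: [0.498, -0.0223, 0.0796]
ee_rot: [0.015, 1.0, 0.001, 0.001]
contact_force: [-1.9, 2.8, 10.0]
width: 0.152
grasp_force: 73.3
```

```bash
python3 - <<'E'
from rig import *;from h import *
s=state();print(s["clock"],s["moment"].round(2),s["contact_force"].round(1));go(s,.4935,-.025,.078,178.4)
E
```

```text
5.5333 [ 0.46  0.13 -1.51] [-1.9  2.8 10. ]
pos [ 0.498  -0.0223  0.0796] yaw 178.29 tilt 0.17 -> d cm [ 0.44 -0.28  0.15] rz -0.1
```

The moment jumped to 1.5 N m, so the knob is against its stop. I'll release, rise and go over the guard.

Emit:
{"op": "carry_out", "data": {
  "hand": 1,
  "increments": [
    {"dx": 0,"dy": 0,"dz": 0,"rx": 0,"ry": 0,"rz": 3},
    {"dx": 0,"dy": 0,"dz": 0,"rx": 0,"ry": 0,"rz": 0},
    {"dx": 0,"dy": 0,"dz": 0,"rx": 0,"ry": 0,"rz": 0},
    {"dx": 0,"dy": 0,"dz": 0,"rx": 0,"ry": 0,"rz": 0},
    {"dx": 0,"dy": 0,"dz": 0,"rx": 0,"ry": 0,"rz": 0},
    {"dx": 0,"dy": 0,"dz": -3,"rx": 0,"ry": 0,"rz": 0},
    {"dx": 0,"dy": 0,"dz": -3,"rx": 0,"ry": 0,"rz": 0},
    {"dx": 0,"dy": 0,"dz": -3,"rx": 0,"ry": 0,"rz": 0},
    {"dx": 0,"dy": 0,"dz": -3,"rx": 0,"ry": 0,"rz": 0},
    {"dx": 0,"dy": 0,"dz": -3,"rx": 0,"ry": 0,"rz": 0},
    {"dx": -3.6,"dy": 0,"dz": 0,"rx": 0,"ry": 0,"rz": 0},
    {"dx": -3.6,"dy": 0,"dz": 0,"rx": 0,"ry": 0,"rz": 0},
    {"dx": -3.6,"dy": 0,"dz": 0,"rx": 0,"ry": 0,"rz": 0},
    {"dx": -3.6,"dy": 0,"dz": 0,"rx": 0,"ry": 0,"rz": 0},
    {"dx": 0,"dy": 0,"dz": 0,"rx": 0,"ry": 0,"rz": 0},
    {"dx": 0,"dy": 0,"dz": 0,"rx": 0,"ry": 0,"rz": 0}
  ]
}}

```text
clock: 6.87
position: [0.6418, -0.0344, 0.2273]
ee_rot: [0.039, 0.999, 0.0, -0.0]
contact_force: [0.1, -0.2, 0.2]
width: 1.002
grasp_force: 0.0
```

```bash
python3 - <<'E'
from rig import *;from h import *;import pickle
s=state();print(s["clock"],s["q"].round(2));go(s,.643,-.035,.121,None)
r=read_camera("wrist");pickle.dump(r,open("w3.pkl","wb"))
print(proj(r,[.643,-.035,.152]),proj(r,[.4955,-.0235,.099]))
cv2.imwrite("pics/w3.png",r["frame"][:,:,::-1])
E
```

```text
6.8667 [-0.16  0.42  1.42  0.    1.3  -1.65]
pos [ 0.6418 -0.0344  0.2273] yaw 175.58 tilt 0.05 -> d cm [-0.13 -0.05 10.63] rz None
[318.93328892 251.68405443] [319.17936321  32.34078733]
```

View pics/w3.png

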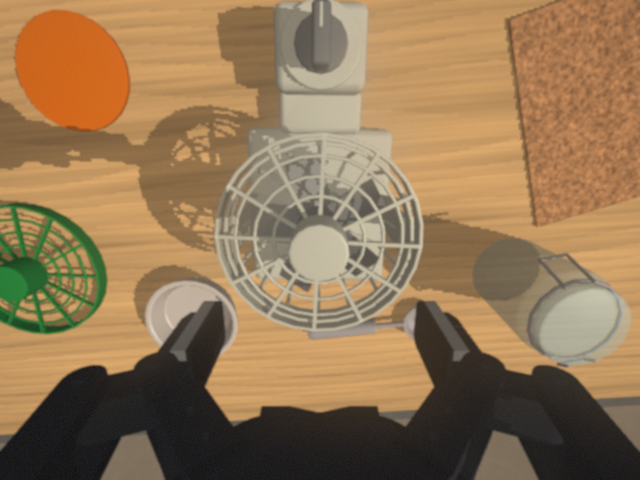

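The boss top at (320,252) matches the prediction of (319,252), and the knob bar at x≈321 lines up with the fan axis, so it is off. I'll descend and grip the boss.

Emit:
{"op": "carry_out", "data": {
  "increments": [
    {"dx": -0.1,"dy": 0,"dz": 2.5,"rx": 0,"ry": 0,"rz": 0},
    {"dx": 0,"dy": 0,"dz": 2.5,"rx": 0,"ry": 0,"rz": 0},
    {"dx": 0,"dy": 0,"dz": 2.5,"rx": 0,"ry": 0,"rz": 0},
    {"dx": 0,"dy": 0,"dz": 2,"rx": 0,"ry": 0,"rz": 0},
    {"dx": 0,"dy": 0,"dz": 0.9,"rx": 0,"ry": 0,"rz": 0},
    {"dx": 0,"dy": 0,"dz": 0,"rx": 0,"ry": 0,"rz": 0}
  ]
}}

```text
clock: 7.42
position: [0.6384, -0.0338, 0.1221]
ee_rot: [0.039, 0.999, 0.0, -0.003]
contact_force: [0.2, 0.2, 0.9]
width: 0.999
grasp_force: 0.0
```

Emit:
{"op": "carry_out", "data": {
  "hand": 0,
  "increments": [
    {"dx": 0,"dy": 0,"dz": 0,"rx": 0,"ry": 0,"rz": 0},
    {"dx": 0,"dy": 0,"dz": 0,"rx": 0,"ry": 0,"rz": 0},
    {"dx": 0,"dy": 0,"dz": 0,"rx": 0,"ry": 0,"rz": 0},
    {"dx": 0,"dy": 0,"dz": 0,"rx": 0,"ry": 0,"rz": 0},
    {"dx": 0,"dy": 0,"dz": 0,"rx": 0,"ry": 0,"rz": 0},
    {"dx": 0,"dy": 0,"dz": 0,"rx": 0,"ry": 0,"rz": 0}
  ]
}}

```text
clock: 7.92
position: [0.6429, -0.0344, 0.1263]
ee_rot: [0.039, 0.999, -0.0, 0.002]
contact_force: [-0.6, 0.4, 6.0]
width: 0.495
grasp_force: 60.1
```

Emit:
{"op": "carry_out", "data": {
  "increments": [
    {"dx": 0,"dy": 0,"dz": -0.5,"rx": 0,"ry": 0,"rz": 0},
    {"dx": 0,"dy": 0,"dz": -1,"rx": 0,"ry": 0,"rz": 0},
    {"dx": 0,"dy": 0,"dz": -1.5,"rx": 0,"ry": 0,"rz": 0},
    {"dx": 0,"dy": 0,"dz": -1.5,"rx": 0,"ry": 0,"rz": 0},
    {"dx": 0,"dy": 0,"dz": -1.5,"rx": 0,"ry": 0,"rz": 0},
    {"dx": 0,"dy": 0,"dz": -1,"rx": 0,"ry": 0,"rz": 0},
    {"dx": 0,"dy": 0,"dz": 0,"rx": 0,"ry": 0,"rz": 0}
  ]
}}

```text
clock: 8.5
position: [0.6434, -0.0345, 0.1975]
ee_rot: [0.039, 0.999, -0.0, 0.002]
contact_force: [0.3, -1.3, -0.6]
width: 0.496
grasp_force: 60.9
```

```bash
python3 - <<'E'
from rig import *;from h import *;import pickle
s=state();print(s["clock"],s["width"],s["grasp_force"],s["contact_force"].round(1));go(s,.555,.2905,.19,None)
a=read_camera("scene");b=read_camera("wrist")
cv2.imwrite("pics/l.png",np.hstack([cv2.resize(a["frame"][130:330,210:410],(400,400)),cv2.resize(b["frame"],(400,300),interpolation=3)[:,:] if 0 else cv2.copyMakeBorder(cv2.resize(b["frame"],(400,300)),0,100,0,0,0)])[:,:,::-1])
E
```

```text
8.5 0.4962359419372808 60.8966588973999 [ 0.3 -1.3 -0.6]
pos [ 0.6434 -0.0345  0.1975] yaw 175.55 tilt 0.29 -> d cm [11.34 31.72  0.68] rz None
```

View pics/l.png

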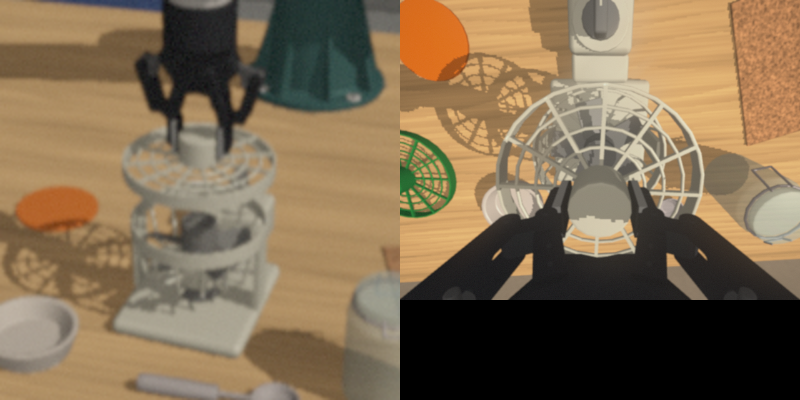

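The guard hangs level in the fingers, with its boss between the pads near (600,190) in the right half, and the impeller is still in the cage. I'll carry it to the mat.

Emit:
{"op": "carry_out", "data": {
  "increments": [
    {"dx": 0.5,"dy": 1.4,"dz": 0,"rx": 0,"ry": 0,"rz": 0},
    {"dx": 1,"dy": 2.8,"dz": 0,"rx": 0,"ry": 0,"rz": 0},
    {"dx": 1,"dy": 2.8,"dz": 0,"rx": 0,"ry": 0,"rz": 0},
    {"dx": 1,"dy": 2.8,"dz": 0,"rx": 0,"ry": 0,"rz": 0},
    {"dx": 1,"dy": 2.8,"dz": 0,"rx": 0,"ry": 0,"rz": 0},
    {"dx": 1,"dy": 2.8,"dz": 0,"rx": 0,"ry": 0,"rz": 0},
    {"dx": 1,"dy": 2.8,"dz": 0,"rx": 0,"ry": 0,"rz": 0},
    {"dx": 1,"dy": 2.8,"dz": 0,"rx": 0,"ry": 0,"rz": 0},
    {"dx": 1,"dy": 2.8,"dz": 0,"rx": 0,"ry": 0,"rz": 0},
    {"dx": 1,"dy": 2.8,"dz": 0,"rx": 0,"ry": 0,"rz": 0},
    {"dx": 1,"dy": 2.8,"dz": 0,"rx": 0,"ry": 0,"rz": 0},
    {"dx": 0.6,"dy": 1.8,"dz": 0,"rx": 0,"ry": 0,"rz": 0},
    {"dx": 0.2,"dy": 0.5,"dz": 0,"rx": 0,"ry": 0,"rz": 0},
    {"dx": 0,"dy": 0,"dz": 0,"rx": 0,"ry": 0,"rz": 0}
  ]
}}

```text
clock: 9.77
position: [0.552, 0.2921, 0.1932]
ee_rot: [0.038, 0.999, -0.0, -0.001]
contact_force: [1.1, -0.7, -1.5]
width: 0.496
grasp_force: 61.1
```

Emit:
{"op": "carry_out", "data": {
  "increments": [
    {"dx": 0,"dy": 0,"dz": 1.5,"rx": 0,"ry": 0,"rz": 0},
    {"dx": 0,"dy": 0,"dz": 2.5,"rx": 0,"ry": 0,"rz": 0},
    {"dx": 0,"dy": 0,"dz": 2.5,"rx": 0,"ry": 0,"rz": 0},
    {"dx": 0,"dy": 0,"dz": 2.5,"rx": 0,"ry": 0,"rz": 0},
    {"dx": 0,"dy": 0,"dz": 2.5,"rx": 0,"ry": 0,"rz": 0},
    {"dx": 0,"dy": 0,"dz": 2.5,"rx": 0,"ry": 0,"rz": 0},
    {"dx": 0,"dy": 0,"dz": 1.5,"rx": 0,"ry": 0,"rz": 0},
    {"dx": 0,"dy": 0,"dz": 0.7,"rx": 0,"ry": 0,"rz": 0},
    {"dx": 0,"dy": 0,"dz": 0,"rx": 0,"ry": 0,"rz": 0},
    {"dx": 0,"dy": 0,"dz": 0,"rx": 0,"ry": 0,"rz": 0}
  ]
}}

```text
clock: 10.6
position: [0.5539, 0.2899, 0.0324]
ee_rot: [0.039, 0.999, -0.0, -0.0]
contact_force: [0.0, 0.4, -0.9]
width: 0.496
grasp_force: 61.1
```

```bash
python3 - <<'E'
from rig import *;from h import *;import pickle
s=state();print(s["clock"],s["width"],s["grasp_force"],s["contact_force"].round(1));go(s,.555,.2905,.022,None)
E
```

```text
10.6 0.4958420017057772 61.109858751297 [ 0.   0.4 -0.9]
pos [0.5539 0.2899 0.0324] yaw 175.5 tilt 0.02 -> d cm [-0.1   0.07  1.04] rz None
```

Emit:
{"op": "carry_out", "data": {
  "increments": [
    {"dx": 0,"dy": 0,"dz": 0.4,"rx": 0,"ry": 0,"rz": 0},
    {"dx": 0,"dy": 0,"dz": 0.3,"rx": 0,"ry": 0,"rz": 0},
    {"dx": 0,"dy": 0,"dz": 0.2,"rx": 0,"ry": 0,"rz": 0},
    {"dx": 0,"dy": 0,"dz": 0.1,"rx": 0,"ry": 0,"rz": 0},
    {"dx": 0,"dy": 0,"dz": 0,"rx": 0,"ry": 0,"rz": 0},
    {"dx": 0,"dy": 0,"dz": 0,"rx": 0,"ry": 0,"rz": 0}
  ]
}}

```text
clock: 11.1
position: [0.5537, 0.2907, 0.0226]
ee_rot: [0.039, 0.999, 0.0, 0.0]
contact_force: [-0.1, 0.1, -1.7]
width: 0.496
grasp_force: 61.1
```

Emit:
{"op": "carry_out", "data": {
  "increments": [
    {"dx": 0,"dy": 0,"dz": 0.1,"rx": 0,"ry": 0,"rz": 0},
    {"dx": 0,"dy": 0,"dz": 0.1,"rx": 0,"ry": 0,"rz": 0},
    {"dx": 0,"dy": 0,"dz": 0.05,"rx": 0,"ry": 0,"rz": 0},
    {"dx": 0,"dy": 0,"dz": 0,"rx": 0,"ry": 0,"rz": 0}
  ]
}}

```text
clock: 11.43
position: [0.5538, 0.2907, 0.0223]
ee_rot: [0.039, 0.999, 0.0, 0.0]
contact_force: [-5.4, -2.6, 18.7]
width: 0.498
grasp_force: 62.9
```

Contact is made at z = 0.0223, as expected. I'll ease off the force, release and rise.

Emit:
{"op": "carry_out", "data": {
  "increments": [
    {"dx": 0,"dy": 0,"dz": -0.15,"rx": 0,"ry": 0,"rz": 0},
    {"dx": 0,"dy": 0,"dz": 0,"rx": 0,"ry": 0,"rz": 0}
  ]
}}

```text
clock: 11.6
position: [0.5541, 0.2909, 0.0224]
ee_rot: [0.039, 0.999, 0.0, 0.001]
contact_force: [-2.2, -0.2, 9.6]
width: 0.5
grasp_force: 62.0
```

Emit:
{"op": "carry_out", "data": {
  "hand": 1,
  "increments": [
    {"dx": 0,"dy": 0,"dz": 0,"rx": 0,"ry": 0,"rz": 0},
    {"dx": 0,"dy": 0,"dz": 0,"rx": 0,"ry": 0,"rz": 0},
    {"dx": 0,"dy": 0,"dz": 0,"rx": 0,"ry": 0,"rz": 0},
    {"dx": 0,"dy": 0,"dz": 0,"rx": 0,"ry": 0,"rz": 0},
    {"dx": 0,"dy": 0,"dz": 0,"rx": 0,"ry": 0,"rz": 0},
    {"dx": 0,"dy": 0,"dz": 0,"rx": 0,"ry": 0,"rz": 0},
    {"dx": 0,"dy": 0,"dz": -1,"rx": 0,"ry": 0,"rz": 0},
    {"dx": 0,"dy": 0,"dz": -3,"rx": 0,"ry": 0,"rz": 0},
    {"dx": 0,"dy": 0,"dz": -3,"rx": 0,"ry": 0,"rz": 0},
    {"dx": 0,"dy": 0,"dz": -3,"rx": 0,"ry": 0,"rz": 0},
    {"dx": 0,"dy": 0,"dz": -3,"rx": 0,"ry": 0,"rz": 0},
    {"dx": 0,"dy": 0,"dz": -3,"rx": 0,"ry": 0,"rz": 0},
    {"dx": 0,"dy": 0,"dz": -3,"rx": 0,"ry": 0,"rz": 0},
    {"dx": 0,"dy": 0,"dz": -1,"rx": 0,"ry": 0,"rz": 0},
    {"dx": 0,"dy": 0,"dz": 0,"rx": 0,"ry": 0,"rz": 0}
  ]
}}

```text
clock: 12.85
position: [0.5557, 0.2914, 0.2255]
ee_rot: [0.039, 0.999, 0.002, 0.003]
contact_force: [0.2, 0.4, -0.1]
width: 1.002
grasp_force: 0.0
```

```bash
python3 - <<'E'
from rig import *;from h import *;import pickle
s=state();print(s["clock"],s["contact_force"].round(1));go(s,.643,-.035,.2)
t=read_camera("top");pickle.dump(t,open("t2.pkl","wb"));print(proj(t,[.643,-.035,.116]))
f=t["frame"]
cv2.imwrite("pics/t2.png",np.hstack([cv2.resize(f[182:262,280:366],(430,400),interpolation=2),cv2.resize(f[195:325,125:255],(370,400),interpolation=2)])[:,:,::-1])
E
```

```text
12.85 [ 0.2  0.4 -0.1]
pos [0.5557 0.2914 0.2255] yaw 175.55 tilt 0.42 -> d cm [-11.22 -31.88   2.52] rz None
[322.220134  222.5546742]
```

View pics/t2.png

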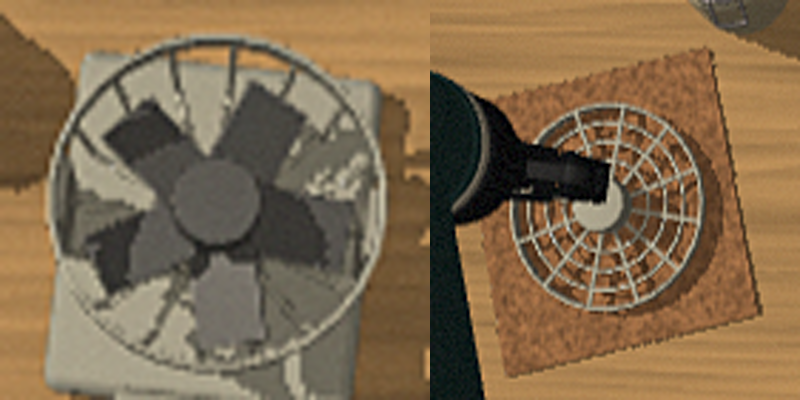

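The guard lies flat near the middle of the mat, clear of all edges. The impeller hub is at about pixel (323.4,222.4) in the full top frame. I'll return over it.

Emit:
{"op": "carry_out", "data": {
  "increments": [
    {"dx": -1.02,"dy": -2.9,"dz": 0,"rx": 0,"ry": 0,"rz": 0},
    {"dx": -1.02,"dy": -2.9,"dz": 0,"rx": 0,"ry": 0,"rz": 0},
    {"dx": -1.02,"dy": -2.9,"dz": 0,"rx": 0,"ry": 0,"rz": 0},
    {"dx": -1.02,"dy": -2.9,"dz": 0,"rx": 0,"ry": 0,"rz": 0},
    {"dx": -1.02,"dy": -2.9,"dz": 0,"rx": 0,"ry": 0,"rz": 0},
    {"dx": -1.02,"dy": -2.9,"dz": 0,"rx": 0,"ry": 0,"rz": 0},
    {"dx": -1.02,"dy": -2.9,"dz": 0,"rx": 0,"ry": 0,"rz": 0},
    {"dx": -1.02,"dy": -2.9,"dz": 0,"rx": 0,"ry": 0,"rz": 0},
    {"dx": -1.02,"dy": -2.9,"dz": 0,"rx": 0,"ry": 0,"rz": 0},
    {"dx": -1.02,"dy": -2.9,"dz": 0,"rx": 0,"ry": 0,"rz": 0},
    {"dx": -1.02,"dy": -2.9,"dz": 0,"rx": 0,"ry": 0,"rz": 0},
    {"dx": 0,"dy": 0,"dz": 0,"rx": 0,"ry": 0,"rz": 0},
    {"dx": 0,"dy": 0,"dz": 0,"rx": 0,"ry": 0,"rz": 0}
  ]
}}

```text
clock: 13.98
position: [0.6396, -0.0377, 0.2186]
ee_rot: [0.04, 0.999, 0.0, -0.002]
contact_force: [-0.6, 1.4, -0.6]
width: 1.0
grasp_force: 0.0
```

```bash
python3 - <<'E'
from rig import *;from h import *
s=state();print(s["clock"]);go(s,.643,-.036,.093)
w=read_camera("wrist");f=w["frame"]
p=proj(w,[.643,-.036,.116]);print(p)
u,v=p.astype(int);hsv=cv2.cvtColor(f,cv2.COLOR_RGB2GRAY)
c=f[v-60:v+60,u-60:u+60];cv2.imwrite("pics/w4.png",cv2.resize(c,(480,480),interpolation=2)[:,:,::-1]);print(u,v)
E
```

```text
13.9833
pos [ 0.6396 -0.0377  0.2186] yaw 175.37 tilt 0.24 -> d cm [-0.38  0.19 12.56] rz None
[322.08770245 242.38787944]
322 242
```

View pics/w4.png

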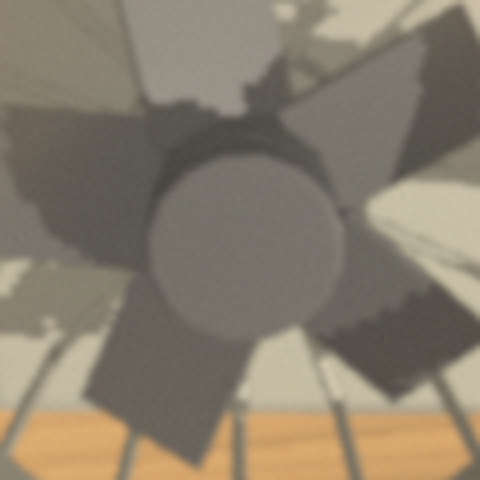

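The hub top is centred at pixel (323.5,243.5), within about 1 mm of the assumed position. I'll descend and grip it.

Emit:
{"op": "carry_out", "data": {
  "increments": [
    {"dx": -0.3,"dy": 0.2,"dz": 0,"rx": 0,"ry": 0,"rz": 0},
    {"dx": 0,"dy": 0,"dz": 2.5,"rx": 0,"ry": 0,"rz": 0},
    {"dx": 0,"dy": 0,"dz": 2.5,"rx": 0,"ry": 0,"rz": 0},
    {"dx": 0,"dy": 0,"dz": 2.5,"rx": 0,"ry": 0,"rz": 0},
    {"dx": 0,"dy": 0,"dz": 2,"rx": 0,"ry": 0,"rz": 0},
    {"dx": 0,"dy": 0,"dz": 1.5,"rx": 0,"ry": 0,"rz": 0},
    {"dx": 0,"dy": 0,"dz": 1,"rx": 0,"ry": 0,"rz": 0},
    {"dx": 0,"dy": 0,"dz": 0,"rx": 0,"ry": 0,"rz": 0},
    {"dx": 0,"dy": 0,"dz": 0,"rx": 0,"ry": 0,"rz": 0}
  ]
}}

```text
clock: 14.78
position: [0.6435, -0.0334, 0.101]
ee_rot: [0.038, 0.999, 0.0, -0.001]
contact_force: [-0.2, 0.1, 0.9]
width: 1.0
grasp_force: 0.0
```

```bash
python3 - <<'E'
from rig import *;from h import *
s=state();print(s["clock"],s["contact_force"].round(1));go(s,.644,-.035,.093)
E
```

```text
14.7833 [-0.2  0.1  0.9]
pos [ 0.6435 -0.0334  0.101 ] yaw 175.61 tilt 0.06 -> d cm [-0.06 -0.15  0.8 ] rz None
```

Emit:
{"op": "carry_out", "data": {
  "increments": [
    {"dx": 0,"dy": -0.15,"dz": 0.6,"rx": 0,"ry": 0,"rz": 0},
    {"dx": 0,"dy": 0,"dz": 0.2,"rx": 0,"ry": 0,"rz": 0},
    {"dx": 0,"dy": 0,"dz": 0,"rx": 0,"ry": 0,"rz": 0}
  ]
}}

```text
clock: 15.03
position: [0.6439, -0.036, 0.0936]
ee_rot: [0.039, 0.999, 0.0, 0.0]
contact_force: [-0.0, 0.1, 0.4]
width: 1.003
grasp_force: 0.0
```

Emit:
{"op": "carry_out", "data": {
  "hand": 0,
  "increments": [
    {"dx": 0,"dy": 0,"dz": 0,"rx": 0,"ry": 0,"rz": 0},
    {"dx": 0,"dy": 0,"dz": 0,"rx": 0,"ry": 0,"rz": 0},
    {"dx": 0,"dy": 0,"dz": 0,"rx": 0,"ry": 0,"rz": 0},
    {"dx": 0,"dy": 0,"dz": 0,"rx": 0,"ry": 0,"rz": 0},
    {"dx": 0,"dy": 0,"dz": 0,"rx": 0,"ry": 0,"rz": 0},
    {"dx": 0,"dy": 0,"dz": 0,"rx": 0,"ry": 0,"rz": 0}
  ]
}}

```text
clock: 15.53
position: [0.6443, -0.0361, 0.094]
ee_rot: [0.039, 0.999, -0.0, 0.001]
contact_force: [0.4, -0.2, 5.2]
width: 0.443
grasp_force: 60.3
```

Emit:
{"op": "carry_out", "data": {
  "increments": [
    {"dx": 0,"dy": 0,"dz": -0.5,"rx": 0,"ry": 0,"rz": 0},
    {"dx": 0,"dy": 0,"dz": -1,"rx": 0,"ry": 0,"rz": 0},
    {"dx": 0,"dy": 0,"dz": -1.5,"rx": 0,"ry": 0,"rz": 0},
    {"dx": 0,"dy": 0,"dz": -2,"rx": 0,"ry": 0,"rz": 0},
    {"dx": 0,"dy": 0,"dz": -2,"rx": 0,"ry": 0,"rz": 0},
    {"dx": 0,"dy": 0,"dz": -2,"rx": 0,"ry": 0,"rz": 0},
    {"dx": 0,"dy": 0,"dz": -1,"rx": 0,"ry": 0,"rz": 0},
    {"dx": 0,"dy": 0,"dz": 0,"rx": 0,"ry": 0,"rz": 0},
    {"dx": 0,"dy": 0,"dz": 0,"rx": 0,"ry": 0,"rz": 0}
  ]
}}

```text
clock: 16.28
position: [0.6438, -0.0359, 0.1937]
ee_rot: [0.039, 0.999, 0.0, 0.0]
contact_force: [-0.3, -0.8, -1.4]
width: 0.447
grasp_force: 60.2
```

```bash
python3 - <<'E'
from rig import *;from h import *
s=state();print(s["clock"],s["contact_force"].round(1),s["width"],s["grasp_force"]);go(s,.490,-.271,.194)
E
```

```text
16.2833 [-0.3 -0.8 -1.4] 0.4465966971944171 60.19635519012809
pos [ 0.6438 -0.0359  0.1937] yaw 175.54 tilt 0.05 -> d cm [ 13.51 -24.63  -0.05] rz None
```

Emit:
{"op": "carry_out", "data": {
  "increments": [
    {"dx": 0.7,"dy": -1.25,"dz": 0,"rx": 0,"ry": 0,"rz": 0},
    {"dx": 1.35,"dy": -2.46,"dz": 0,"rx": 0,"ry": 0,"rz": 0},
    {"dx": 1.35,"dy": -2.46,"dz": 0,"rx": 0,"ry": 0,"rz": 0},
    {"dx": 1.35,"dy": -2.46,"dz": 0,"rx": 0,"ry": 0,"rz": 0},
    {"dx": 1.35,"dy": -2.46,"dz": 0,"rx": 0,"ry": 0,"rz": 0},
    {"dx": 1.35,"dy": -2.46,"dz": 0,"rx": 0,"ry": 0,"rz": 0},
    {"dx": 1.35,"dy": -2.46,"dz": 0,"rx": 0,"ry": 0,"rz": 0},
    {"dx": 1.35,"dy": -2.46,"dz": 0,"rx": 0,"ry": 0,"rz": 0},
    {"dx": 1.35,"dy": -2.46,"dz": 0,"rx": 0,"ry": 0,"rz": 0},
    {"dx": 1.35,"dy": -2.46,"dz": 0,"rx": 0,"ry": 0,"rz": 0},
    {"dx": 0.66,"dy": -1.24,"dz": 0,"rx": 0,"ry": 0,"rz": 0},
    {"dx": 0,"dy": 0,"dz": 0,"rx": 0,"ry": 0,"rz": 0},
    {"dx": 0,"dy": 0,"dz": 1.5,"rx": 0,"ry": 0,"rz": 0},
    {"dx": 0,"dy": 0,"dz": 2.5,"rx": 0,"ry": 0,"rz": 0},
    {"dx": 0,"dy": 0,"dz": 2.5,"rx": 0,"ry": 0,"rz": 0},
    {"dx": 0,"dy": 0,"dz": 2.5,"rx": 0,"ry": 0,"rz": 0},
    {"dx": 0,"dy": 0,"dz": 2.5,"rx": 0,"ry": 0,"rz": 0},
    {"dx": 0,"dy": 0,"dz": 2,"rx": 0,"ry": 0,"rz": 0},
    {"dx": 0,"dy": 0,"dz": 1.2,"rx": 0,"ry": 0,"rz": 0},
    {"dx": 0,"dy": 0,"dz": 0,"rx": 0,"ry": 0,"rz": 0}
  ]
}}

```text
clock: 17.95
position: [0.4871, -0.2685, 0.0427]
ee_rot: [0.039, 0.999, 0.002, -0.003]
contact_force: [-0.4, -0.2, -1.4]
width: 0.443
grasp_force: 60.3
```

```bash
python3 - <<'E'
from rig import *;from h import *
s=state();print(s["clock"],s["contact_force"].round(1),s["width"],s["grasp_force"]);go(s,.490,-.271,.030)
E
```

```text
17.95 [-0.4 -0.2 -1.4] 0.4434547539916879 60.318959397263825
pos [ 0.4871 -0.2685  0.0427] yaw 175.56 tilt 0.44 -> d cm [-0.31 -0.23  1.26] rz None
```

Emit:
{"op": "carry_out", "data": {
  "increments": [
    {"dx": 0,"dy": 0,"dz": 0.4,"rx": 0,"ry": 0,"rz": 0},
    {"dx": 0,"dy": 0,"dz": 0.3,"rx": 0,"ry": 0,"rz": 0},
    {"dx": 0,"dy": 0,"dz": 0.2,"rx": 0,"ry": 0,"rz": 0},
    {"dx": 0,"dy": 0,"dz": 0,"rx": 0,"ry": 0,"rz": 0},
    {"dx": 0,"dy": 0,"dz": 0,"rx": 0,"ry": 0,"rz": 0},
    {"dx": 0,"dy": 0,"dz": 0,"rx": 0,"ry": 0,"rz": 0}
  ]
}}

```text
clock: 18.45
position: [0.4902, -0.2712, 0.0379]
ee_rot: [0.039, 0.999, -0.0, 0.0]
contact_force: [-0.4, -0.0, -1.8]
width: 0.445
grasp_force: 60.3
```

```bash
python3 - <<'E'
from rig import *;from h import *
s=state();print(s["clock"],s["contact_force"].round(1),s["width"],s["grasp_force"]);go(s,.490,-.271,.030)
E
```

```text
18.45 [-0.4 -0.  -1.8] 0.4450869094386262 60.31960587948561
pos [ 0.4902 -0.2712  0.0379] yaw 175.54 tilt 0.06 -> d cm [0.03 0.02 0.79] rz None
```

Emit:
{"op": "carry_out", "data": {
  "increments": [
    {"dx": 0,"dy": 0,"dz": 0.3,"rx": 0,"ry": 0,"rz": 0},
    {"dx": 0,"dy": 0,"dz": 0.2,"rx": 0,"ry": 0,"rz": 0},
    {"dx": 0,"dy": 0,"dz": 0.15,"rx": 0,"ry": 0,"rz": 0},
    {"dx": 0,"dy": 0,"dz": 0.1,"rx": 0,"ry": 0,"rz": 0},
    {"dx": 0,"dy": 0,"dz": 0,"rx": 0,"ry": 0,"rz": 0},
    {"dx": 0,"dy": 0,"dz": 0,"rx": 0,"ry": 0,"rz": 0}
  ]
}}

```text
clock: 18.95
position: [0.4897, -0.2709, 0.03]
ee_rot: [0.039, 0.999, 0.0, -0.0]
contact_force: [-1.1, 1.4, 3.9]
width: 0.447
grasp_force: 60.8
```

Light contact is made at the expected height. I'll release and rise.

Emit:
{"op": "carry_out", "data": {
  "hand": 1,
  "increments": [
    {"dx": 0,"dy": 0,"dz": 0,"rx": 0,"ry": 0,"rz": 0},
    {"dx": 0,"dy": 0,"dz": 0,"rx": 0,"ry": 0,"rz": 0},
    {"dx": 0,"dy": 0,"dz": 0,"rx": 0,"ry": 0,"rz": 0},
    {"dx": 0,"dy": 0,"dz": 0,"rx": 0,"ry": 0,"rz": 0},
    {"dx": 0,"dy": 0,"dz": 0,"rx": 0,"ry": 0,"rz": 0},
    {"dx": 0,"dy": 0,"dz": 0,"rx": 0,"ry": 0,"rz": 0},
    {"dx": 0,"dy": 0,"dz": -1,"rx": 0,"ry": 0,"rz": 0},
    {"dx": 0,"dy": 0,"dz": -3,"rx": 0,"ry": 0,"rz": 0},
    {"dx": 0,"dy": 0,"dz": -3,"rx": 0,"ry": 0,"rz": 0},
    {"dx": 0,"dy": 0,"dz": -3,"rx": 0,"ry": 0,"rz": 0},
    {"dx": 0,"dy": 0,"dz": -3,"rx": 0,"ry": 0,"rz": 0},
    {"dx": 0,"dy": 0,"dz": -3,"rx": 0,"ry": 0,"rz": 0},
    {"dx": 0,"dy": 0,"dz": -2,"rx": 0,"ry": 0,"rz": 0},
    {"dx": 0,"dy": 0,"dz": 0,"rx": 0,"ry": 0,"rz": 0},
    {"dx": 0,"dy": 0,"dz": 0,"rx": 0,"ry": 0,"rz": 0}
  ]
}}

```text
clock: 20.2
position: [0.4906, -0.2715, 0.2117]
ee_rot: [0.039, 0.999, -0.001, 0.002]
contact_force: [-0.4, -0.1, -0.5]
width: 0.998
grasp_force: 0.0
```

```bash
python3 - <<'E'
from rig import *;from h import *
s=state();print(s["clock"],s["contact_force"].round(1),s["position"])
w=read_camera("wrist");f=w["frame"];p=proj(w,[.490,-.271,.052])
hsv=cv2.cvtColor(cv2.GaussianBlur(f,(3,3),0),cv2.COLOR_RGB2HSV)
m=cv2.inRange(hsv,(0,0,60),(179,60,150));u,v=p.astype(int);print(p,f[v,u])
k=np.zeros_like(m);k[max(0,v-110):v+60,u-95:u+95]=m[max(0,v-110):v+60,u-95:u+95]
n=cv2.morphologyEx(k,cv2.MORPH_OPEN,cv2.getStructuringElement(2,(31,31)))
c=max(cv2.findContours(n,0,2)[0],key=cv2.contourArea);(x,y),r=cv2.minEnclosingCircle(c)
print("hub px",x,y,r,ray(w,x,y,.052),"diam",2*r*np.linalg.norm(w["extrinsics"][:3,3]-ray(w,x,y,.052))/w["fx"])
x,y,ww,h=cv2.boundingRect(k);print("grey extent",x,y,ww,h)
E
```

```text
20.2 [-0.4 -0.1 -0.5] [ 0.49062361 -0.2714832   0.21169487]
[320.35873125 217.99479736] [122 113 104]
hub px 320.5 220.0 23.436182022094727 [ 0.49196195 -0.2710158   0.052     ] diam 0.04438914896044441
grey extent 271 178 105 88
```

The hub measures within 2 mm of the coaster's centre at the right height and size, and the arm is clear. I'll hand the job in.

```bash
python3 -c "
from rig import env;print(env.job_done())"
```

```text
the job is handed in; nothing more can be done
None
```

I finished the job and handed it in, but no verdict came back: the knob is off, the guard lies near the middle of the mat, and the impeller stands within about 2 mm of the coaster's centre, both parts let go.

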